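Dry-lay a contactor row on its mounting plate

TASK

From the parts lying in front of it, lay out the control-box row square along the centre line of the aluminium mounting plate: the contactor midway between the end stop and the earth stud, the thin terminal block standing midway between contactor and end stop, and the black adapter block lying midway between contactor and earth stud, all three with their long sides across the row. Then stand the small relay upright on the middle of the contactor's tall white part, its longer side also across the row. Leave the memory stick where it lies.

Things in the scene. Friction and masses are not known exactly. Their poses are not given: they have to be found in the camera images.
- plate: fixed flat aluminium mounting plate, 94 x 300 x 3 mm (x, y, z), lying on the bench; origin at the centre of its underside; y runs along its length (the row) towards the left as seen from the robot, x across it, away from the robot. Its top is 3 mm above the bench
- end_stop: fixed end stop on the plate near one end (either end): upright grey plastic bar 46 mm across the plate, 10 mm thick (foot 50 x 18 mm), 30 mm high with a screw on top; origin at the centre of its foot on the plate's top, on the plate's centre line, 130 mm from the plate's middle
- earth_stud: fixed round brass stud with nut and 24 mm washer, 26 mm high, on the plate near the other end; origin at the centre of its foot on the plate's top, on the plate's centre line, 130 mm from the plate's middle
- contactor_mid (a point): loose contactor standing upright, about 0.26 kg, 78 (x) x 45 (y) x 78 mm high: tall white back part (x -6 to +39 mm, 44 mm wide, flat top) and lower black front part (x -36 to -6, 39 wide, 17 mm clear of the bench) facing -x. Point: its centre, 39 mm above its foot; z up. Grasp the white part across y. The middle of the white top is at x = +16.5, z = +39 mm from the point
- terminal_mid (a point): loose grey terminal block standing on edge, 10 (x) x 48 (y) x 36 mm high (z), narrowing upwards along y to about half; the point is at its centre, 18 mm above its foot. Grasp it across its thin side x
- adapter_mid (a point): loose black adapter block lying flat, 30 (x) x 67 (y) x 16 mm high (z): black body y from -20 to +32 mm, 30 mm wide, and a narrower metal plug y from -33 to -20 mm; the point is at the middle of these 67 mm, 8 mm above its underside. Grasp it across x
- relay_mid (a point): loose small yellow box-shaped relay standing upright, 28 (x) x 16 (y) x 27 mm high (z); the point is at its centre, 13.5 mm above its underside. Grasp it across y (16 mm)
- usb_stick_mid (a point): memory stick, lying flat, 17 (x) x 48 (y) x 9 mm, black with a metal plug, much smaller than the adapter; not to be moved. The point is at its centre
Not all that is in view belongs to the job. What is shaped like the part that bears relay_mid but blue is not meant.

How it is judged:
At the end, for the whole second after the job is handed in: Contactor within 12 mm of the plate's middle; terminal 65 mm from the end stop, adapter 65 mm from the stud, both beside the contactor and on the centre line (all within 14 mm); relay on the contactor's white top within 12 mm; all square within 11 degrees, upright, at rest, released (x of contactor_mid in the frame of plate between -0.024 and 0.014 m and y of contactor_mid in the frame of plate between -0.012 and 0.012 m and z of contactor_mid in the frame of plate between 0.038 and 0.046 m and angle between the y axis of contactor_mid and the y axis of plate, either way round below 0.2 rad and x of terminal_mid in the frame of plate between -0.014 and 0.014 m and horizontal distance between terminal_mid and end_stop between 0.051 and 0.079 m and horizontal distance between each of terminal_mid, adapter_mid and contactor_mid below 0.1 m and z of terminal_mid in the frame of plate between 0.017 and 0.025 m and angle between the x axis of each of terminal_mid, adapter_mid and the y axis of plate, either way round below 0.2 rad and x of adapter_mid in the frame of plate between -0.014 and 0.014 m and horizontal distance between adapter_mid and earth_stud between 0.051 and 0.079 m and z of adapter_mid in the frame of plate between 0.007 and 0.015 m and x of relay_mid in the frame of contactor_mid between 0.0045 and 0.0285 m and y of relay_mid in the frame of contactor_mid between -0.012 and 0.012 m and z of relay_mid in the frame of contactor_mid between 0.0475 and 0.0575 m and angle between the x axis of relay_mid and the x axis of plate, either way round below 0.25 rad and angle between each of contactor_mid, terminal_mid, adapter_mid, relay_mid's own z axis and vertical below 0.12 rad and linear speed of each of contactor, terminal, adapter, relay below 0.02 m/s); the robot touches nothing.
It fails at once if the memory stick is moved by more than 20 mm (distance of usb_stick_mid from where it was at the start of the episode above 0.02 m).
It also fails if it takes over 104 s, if anything falls off the work surface, if the arm or the gripper's body presses on something with over 40 N, if the wrist force passes 120 N, or if a joint passes its speed limit or range.

ROBOT

A 6-joint arm with a two-finger parallel gripper is mounted at the origin on a cart in front of the work surface, level with it; the furniture and walls round the work are solid. World frame = base frame: x ahead of the robot, y to its left, z up, the work surface at z = 0. Lengths are in m, angles in rad, forces in N, time in s.
With the tool pointing down it reaches from about 0.3 to 0.95 m from the base axis. Payload 3.1 kg.
Tool frame: the origin (TCP) lies midway between the tips of the shut fingers; the grasp point (between the pads) lies 19 mm behind it; z points along the fingers, y is the line along which they close (so a half turn about z gives the same grasp; the last joint's range is limited). The gripper opens to 85 mm and grips with 20 to 120 N. Pads are 22 mm wide; open, the fingers measure 114 mm over their backs; the gripper's body (76 mm by 85 mm) begins 54 mm behind the grasp point. The pads swing forward as they close: fully open they stand 13 mm farther back than shut.
Start: joints at [1.1, 0.308, 1.634, -0, 1.2, -0.07], TCP at [0.244, 0.575, 0.194] pointing down, gripper open.
Joint ranges: [-3.06, 3.06], [-0.79, 1.96], [0.05, 2.63], [-1.19, 4.34], [0.05, 2.64], [-2.94, 2.94]. Speed limits (rad/s): [2.79, 2.79, 3.14, 3.14, 3.14, 3.14].

INTERFACE

Orientations are given as a rotation vector (axis times angle).
In Python, from workcell import ctrl gives the robot as it stands.
- The arm moves only by the tool jog_arm, never from a script. Its argument "rows" is a list of rows, each a list of 7 numbers: the shift along the tool's x, y, z in mm, then the turn, a rotation vector about the tool's x, y, z in degrees, then the finger opening in mm, from 0 to 85.4. A call has 1 to 20 rows; each row shifts and turns the commanded pose from where the row before left it, along the tool's axes as they then stand; what a row does not reach is not made up. A row lasts 1/10 s, in which the tool goes at most 50 mm and 8.59 degrees, less where a joint would pass 70% of its speed; a pose out of reach is approached as far as the arm can. A call with a gripper value outside its range is refused whole. The fingers move at their own pace and stop on an object; "newtons" is the grip in N (left out, the last holds). Time passes only in rows, so rows that do not move let the fingers close. It gives the time, the measured TCP pose, the force, the opening and the grip force at its end, in the units of the state.
- ctrl.get_obs(): the state, without advancing time (a new reading comes with each control period).
- ctrl.read_camera(name): name is "scene" or "top"; returns the picture (420x560x3 uint8, blue, green, red); there is no depth.
- ctrl.calibration(name): a dict with "K" (3x3 intrinsics, pixels), "k1" (the pictures are not rectified: a ray, as slopes to the right and down, at radius r is drawn at 1 + k1 r^2 times it, then the intrinsics apply), "R" (3x3) and "t" (3): a world point X has camera coordinates R X + t. Camera axes: x right, y down, z forward; pixel columns grow to the right and rows downward; lengths in m; the calibration is good to about 2 mm. A picture is of the moment at which its call begins. calibration takes no time and is no camera call.
- ctrl.close_job(): hands the job in; it is judged then, once.
The state is a dict: "time_s": time; "joints": joint angles; "dq": joint speeds; "joint_efforts": joint torques, N m; "tool_pos": TCP position; "tcp_rot": TCP orientation; "contact_force": force on the tool from outside, world axes, zero at the start; "torque": the same for the moment, N m; "gripper_width": opening from 0.0 (shut) to 1.0 (fully open); "grip_force": force on a finger pad.
Only numpy, scipy, OpenCV 4.12 (cv2) and the standard library are available. Lean on these libraries where they do the work, as an engineer would, in place of code of your own. Each camera call takes 0.05 s, during which the arm holds its last target. There are 200 camera calls.

## Working session

There is one attempt and no reset: what is moved stays moved. The work goes in short steps, Python scripts to look and compute and a tool call to move; the robot and the scene stay as the last step left them, time stands still between calls to the robot, and variables do not carry over. Pictures are saved under pics/ and viewed, at most 14 in all, crops included, and the job is handed in when it is done.

Besides the shell and the picture viewer there is one more tool, called as name([rows], argument=value, ...), one row to a line, values as JSON. jog_arm: Moves the arm, as the interface text tells. Its arguments: {"type":"object","properties":{"rows":{"type":"array"},"newtons":{"type":"number"}},"required":["rows"]}

```bash
ls; mkdir -p pics; python3 - <<'E'
from workcell import ctrl
import cv2
for n in("scene","top"):
    im=ctrl.read_camera(n); cv2.imwrite(f"pics/{n}0.png",im)
    c=ctrl.calibration(n); print(n,c)
print(ctrl.get_obs())
E
```

```text
pics
scene {'K': array([[538.10170655,   0.        , 279.74415484],
       [  0.        , 538.10170655, 215.45706933],
       [  0.        ,   0.        ,   1.        ]]), 'k1': -0.016532783614824048, 'R': array([[ 8.43437015e-01, -5.37227665e-01,  6.62156097e-04],
       [-2.24524668e-01, -3.53618576e-01, -9.08043268e-01],
       [ 4.88060115e-01,  7.65728633e-01, -4.18875859e-01]]), 't': array([-0.52795188,  0.10330841,  1.15311158])}
top {'K': array([[480.66820208,   0.        , 271.29330059],
       [  0.        , 480.66820208, 211.7662341 ],
       [  0.        ,   0.        ,   1.        ]]), 'k1': 0.020751675509686915, 'R': array([[-0.02191382, -0.99973146,  0.00753653],
       [-0.9833601 ,  0.02019395, -0.18054116],
       [ 0.18034048, -0.01136747, -0.98353856]]), 't': array([-0.15124193,  0.49094024,  0.84104776])}
{'time_s': 0.1, 'joints': array([ 1.10030591e+00,  3.08934787e-01,  1.63504234e+00,  1.49884994e-07,
        1.19970556e+00, -6.97316768e-02]), 'dq': array([-0.00032508, -0.00119304, -0.0048448 ,  0.00010736, -0.00199084,
        0.00033354]), 'joint_efforts': array([ 4.30726720e-05, -4.16406834e+01, -2.77644503e+01, -1.37672678e-04,
        3.99354292e-03, -3.65518508e-05]), 'tool_pos': array([0.24349569, 0.57473083, 0.19305956]), 'tcp_rot': array([-0.62519487, -3.07818471,  0.00316335]), 'contact_force': array([-0.3163564 ,  0.82884655, -0.11241897]), 'torque': array([ 0.02248588,  0.04669327, -0.01782247]), 'grip_force': 0.0, 'gripper_width': 0.99933053735186}
```

View pics/scene0.png

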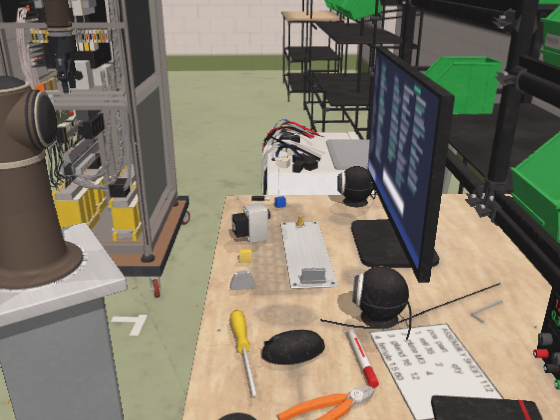

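View pics/top0.png

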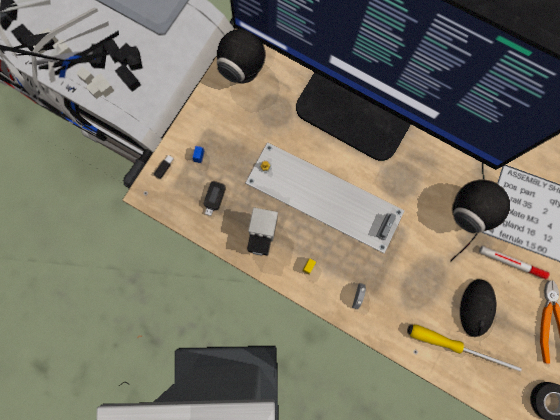

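The scene and top views show the plate (top: corners about (268,145) and (385,250)) with the brass stud at its left (265,166) and the end stop at its right (386,226).

Candidates (top px):
- Relay: yellow box (310,266). The blue box (199,155) is the decoy.
- Adapter: larger black block with plug (214,196). The memory stick is the small one at (164,167).
- Contactor: (262,232), white part up-image, black part down-image.
- Terminal: grey piece (360,296).

Next I'll take close crops.

```bash
python3 - <<'E'
import cv2
t=cv2.imread("pics/top0.png")
s=cv2.imread("pics/scene0.png")
def crop(im,x,y,w,h,f,n):
    c=cv2.resize(im[y:y+h,x:x+w],None,fx=f,fy=f,interpolation=cv2.INTER_CUBIC)
    for i in range(x-x%20+20,x+w,20):cv2.putText(c,str(i),((i-x)*f,8),0,.3,(0,0,255));cv2.line(c,((i-x)*f,10),((i-x)*f,16),(0,0,255))
    for i in range(y-y%20+20,y+h,20):cv2.putText(c,str(i),(0,(i-y)*f),0,.3,(0,0,255));cv2.line(c,(20,(i-y)*f),(26,(i-y)*f),(0,0,255))
    cv2.imwrite(n,c)
crop(t,145,135,265,185,3,"pics/tc.png")
crop(s,220,185,125,115,5,"pics/sc.png")
E
```

```text
(no output)
```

View pics/tc.png

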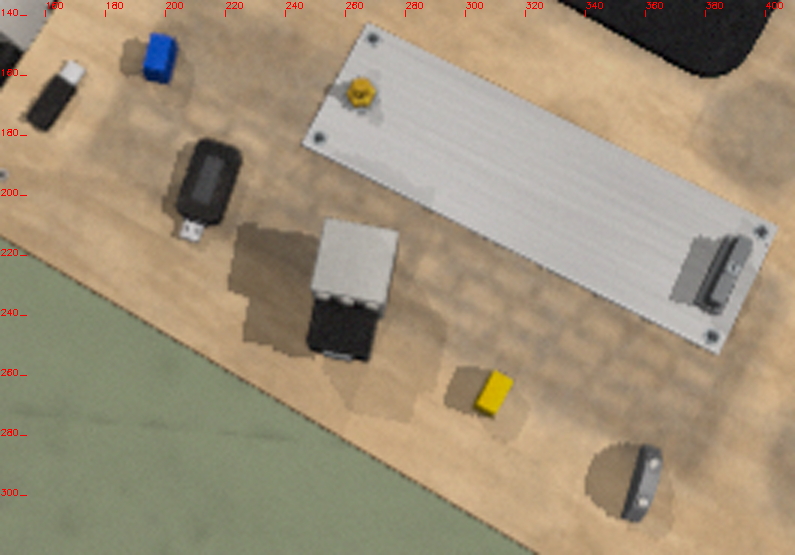

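View pics/sc.png

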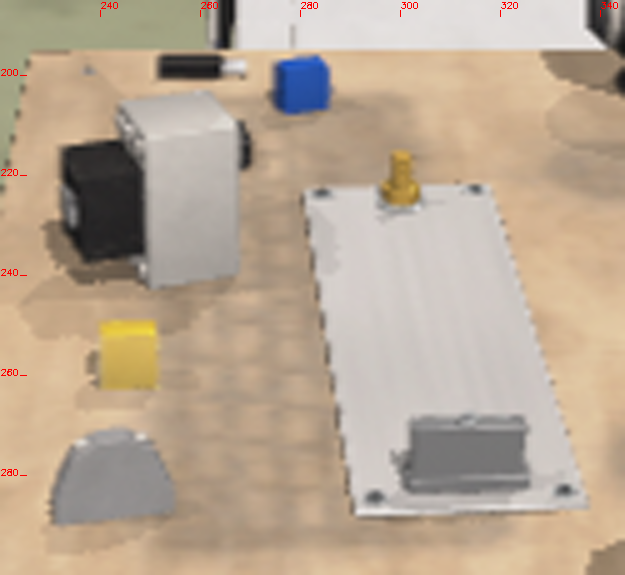

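The crops confirm the choices. Contactor top corners in tc.png are (326,217), (399,231), (384,315), (311,298). The relay is at (493,394), the terminal's top marks at (655,464) and (642,503), the adapter runs from (224,143) to its plug end at (188,241), and the plate corners are clear.

```bash
cat > h.py <<'E'
import numpy as np, cv2
from workcell import ctrl
CAL={n:ctrl.calibration(n) for n in("scene","top")}
def ray(n,p):
    c=CAL[n]; u=cv2.undistortPoints(np.array([[p]],float),c["K"],np.array([c["k1"],0,0,0.]))[0,0]
    return -c["R"].T@c["t"], c["R"].T@np.r_[u,1]
def onz(n,p,z):
    C,d=ray(n,p); return C+d*(z-C[2])/d[2]
def tri(pt,ps):
    (C1,d1),(C2,d2)=ray("top",pt),ray("scene",ps)
    s=np.linalg.lstsq(np.c_[d1,-d2],C2-C1,rcond=None)[0]
    a,b=C1+s[0]*d1,C2+s[1]*d2; return (a+b)/2,np.linalg.norm(a-b)
def T(x,y): return (x/3+145-1/3,y/3+135-1/3)
def S(x,y): return (x/5+220-.4,y/5+185-.4)
def deg(v): return np.degrees(np.arctan2(v[1],v[0]))
E
python3 - <<'E'
from h import *
np.set_printoptions(precision=4,suppress=True)
t=[(368,22),(303,143),(718,352),(776,227)]
P=[onz("top",T(*p),.003) for p in t]; 
print("plate",np.array(P)[:,:2],"c",np.mean(P,0), "ydir",deg(P[0]+P[1]-P[2]-P[3]),"xdir",deg(P[0]+P[3]-P[1]-P[2]),
 "len",np.linalg.norm(P[0]-P[3]),np.linalg.norm(P[0]-P[1]))
s=[(492,187),(303,188),(355,514),(588,506)]
for a,b in zip(t,s): print("tri plate",*tri(T(*a),S(*b)))
t=[(326,217),(399,231),(384,315),(311,298)]; s=[(207,92),(239,117),(147,125),(118,105)]
P=np.array([onz("top",T(*p),.078) for p in t])
print("cont white top c",P.mean(0),"xdir",deg(P[0]+P[1]-P[2]-P[3]),"ydir",deg(P[0]+P[3]-P[1]-P[2]),np.linalg.norm(P[0]-P[1]),np.linalg.norm(P[1]-P[2]))
for a,b in zip(t,s): print("tri",*tri(T(*a),S(*b)))
# relay
im=cv2.imread("pics/top0.png"); hsv=cv2.cvtColor(im,cv2.COLOR_BGR2HSV)
m=cv2.inRange(hsv,(20,150,90),(35,255,255)); m[:250]=0;m[285:]=0;m[:,:300]=0;m[:,325:]=0
pts=np.argwhere(m)[:,::-1].astype(np.float32); print("relay n",len(pts),cv2.minAreaRect(pts)); v=hsv[...,2]
box=cv2.boxPoints(cv2.minAreaRect(pts))
R=[onz("top",p,.027) for p in box]; print(np.array(R)[:,:2],np.mean(R,0))
for i in range(2): print(deg(R[i+1]-R[i]),np.linalg.norm(R[i+1]-R[i]))
print("relay tri top",*tri(tuple(pts.mean(0)),S(129,327)))
print(v[255:278,300:320])
a,b=[onz("top",T(*p),.036) for p in((655,464),(642,503))]; print("term",a,b,(a+b)/2,deg(a-b),np.linalg.norm(a-b))
print("term tri",*tri(T(648,484),S(113,434)))
print("scene base term",onz("scene",S(55,523),0),onz("scene",S(172,515),0))
a,b=[onz("top",T(*p),.012) for p in((224,143),(188,241))]; print("adapt",a,b,(a+b)/2,deg(a-b),np.linalg.norm(a-b))
a,b=[onz("top",T(*p),.029) for p in((361,93),(735,268))]; print("stud",a,"stop",b,deg(a-b),np.linalg.norm(a-b),(a+b)/2)
E
```

```text
plate [[ 0.6363 -0.1573]
 [ 0.5549 -0.1133]
 [ 0.4131 -0.3751]
 [ 0.4929 -0.4177]] c [ 0.5243 -0.2659  0.003 ] ydir 61.35559102087463 xdir -28.231399628323203 len 0.29720726761629956 0.0925804109151935
tri plate [ 0.6382 -0.1576 -0.0008] 0.001208674389277783
tri plate [ 0.5551 -0.1133  0.0022] 5.8656736357559525e-05
tri plate [ 0.4129 -0.3754  0.0009] 0.0008595775559379167
tri plate [ 0.4942 -0.419  -0.0001] 0.0015112092289228931
cont white top c [ 0.4617 -0.1462  0.078 ] xdir -11.265372276204127 ydir 76.69677684154655 0.04403733938438616 0.05078585175156138
tri [ 0.4914 -0.1294  0.0749] 0.00016067178536538615
tri [ 0.4818 -0.1728  0.0805] 0.0014049204460416314
tri [ 0.4348 -0.1643  0.084 ] 0.00828673144046269
tri [ 0.4454 -0.121   0.0755] 0.005197867980351581
relay n 116 ((308.9622802734375, 265.8679504394531), (8.353057861328125, 14.763543128967285), 29.05460548400879)
[[ 0.3803 -0.2155]
 [ 0.4037 -0.2295]
 [ 0.3959 -0.2428]
 [ 0.3726 -0.2287]] [ 0.3881 -0.2291  0.027 ]
-30.963741966037592 0.027346623648063492
-120.42792153669414 0.015335907193154155
relay tri top [ 0.3902 -0.2302 
[... 1783 characters left out ...]
 184 183 186 184 189
  189 192]
 [200 199 201 205 206 197 182 183 183 182 182 184 184 183 184 187 187 188
  189 192]
 [204 202 196 200 203 203 188 184 184 183 182 183 183 187 186 190 189 188
  192 206]]
term [ 0.3432 -0.3246  0.036 ] [ 0.3203 -0.3154  0.036 ] [ 0.3317 -0.32    0.036 ] -21.74275034965756 0.024666333449392855
term tri [ 0.3327 -0.3205  0.0352] 0.0029364109219218266
scene base term [ 0.3095 -0.3162  0.    ] [ 0.3515 -0.3359  0.    ]
adapt [ 0.5536 -0.0628  0.012 ] [ 0.4899 -0.0398  0.012 ] [ 0.5218 -0.0513  0.012 ] -19.887995220301644 0.06772430003875803
stud [ 0.5804 -0.1518  0.029 ] stop [ 0.4628 -0.3827  0.029 ] 63.011238392503074 0.2591827763666865 [ 0.5216 -0.2672  0.029 ]
```

Triangulated heights agree with the text: plate about 1–3 mm, contactor top about 78, terminal 35, relay 25–27. The row direction is about 62°. Next come the targets and the tool frame.

```bash
cat >> h.py <<'E'
from scipy.spatial.transform import Rotation as Ro
PC=np.array([.523,-.2665]); A=np.radians(-28); U=np.array([np.cos(A),np.sin(A)]); V=np.array([-U[1],U[0]])
def plate(x,y): return PC+x*U+y*V
def to(x,y,z,yaw=None):
    "tool-frame shift (mm) and turn about tool z (deg) so closing line is at yaw deg; the shift holds after the turn"
    o=ctrl.get_obs(); R=Ro.from_rotvec(o["tcp_rot"]).as_matrix(); cur=deg(R[:,1]); turn=0
    d=np.array([x,y,z])-o["tool_pos"]
    if yaw is not None:
        turn=-((yaw-cur+90)%180-90); R=R@Ro.from_euler("z",turn,degrees=True).as_matrix()
    print("cur",o["tool_pos"].round(4),"closing",round(cur,1),"turn",round(turn,1),"shift",(R.T@d*1000).round(1),"j",o["joints"].round(2),"tilt",R[:,2].round(3))
E
python3 - <<'E'
from h import *
t=[(326,217),(399,231)]
P=np.array([onz("top",T(*p),.078) for p in t]); a=np.radians(-12.5); x=np.array([np.cos(a),np.sin(a)])
print("contactor centre",P.mean(0)[:2]-.039*x,"grasp",P.mean(0)[:2]-.029*x)
print("term tgt",plate(0,-.065),"adap",plate(0,.065),"cont grasp tgt",plate(.005,0), "relay",plate(.0115,0))
to(.42,.1,.194,68.3); to(.332,-.32,.1,68.3)
E
```

```text
contactor centre [ 0.44814691 -0.14260417] grasp [ 0.45790987 -0.14476856]
term tgt [ 0.49248435 -0.32389159] adap [ 0.55351565 -0.20910841] cont grasp tgt [ 0.52741474 -0.26884736] relay [ 0.5331539  -0.27189892]
cur [0.2435 0.5747 0.1931] closing 67.0 turn -1.3 shift [-3.395e+02 -3.758e+02 -2.000e-01] j [ 1.1   0.31  1.64  0.    1.2  -0.07] tilt [-0.001 -0.002 -1.   ]
cur [0.2435 0.5747 0.1931] closing 67.0 turn -1.3 shift [-413.1 -798.4   94.6] j [ 1.1   0.31  1.64  0.    1.2  -0.07] tilt [-0.001 -0.002 -1.   ]
```

jog_arm([
  [-28,-31,0,0,0,-1.3,50],
  [-28,-31,0,0,0,0,50],
  [-28,-31,0,0,0,0,50],
  [-28,-31,0,0,0,0,50],
  [-28,-31,0,0,0,0,50],
  [-28,-31,0,0,0,0,50],
  [-28,-31,0,0,0,0,50],
  [-28,-31,0,0,0,0,50],
  [-28,-31,0,0,0,0,50],
  [-28,-31,0,0,0,0,50],
  [-28,-31,0,0,0,0,50],
  [-28,-31,0,0,0,0,50],
], newtons=40)

```text
time_s: 1.3
tool_pos: [0.4179, 0.1037, 0.194]
tcp_rot: [-0.59, -3.086, -0.0]
contact_force: [1.1, 0.8, 0.9]
gripper_width: 0.588
grip_force: 0.0
```

jog_arm([
  [-7,-38,5,0,0,0,50],
  [-7,-38,5,0,0,0,50],
  [-7,-38,5,0,0,0,50],
  [-7,-38,5,0,0,0,50],
  [-7,-38,5,0,0,0,50],
  [-7,-38,5,0,0,0,50],
  [-7,-38,5,0,0,0,50],
  [-7,-38,5,0,0,0,50],
  [-7,-38,5,0,0,0,50],
  [-7,-38,5,0,0,0,50],
  [-7,-38,5,0,0,0,50],
  [0,0,0,0,0,0,50],
  [0,0,0,0,0,0,50],
])

```text
time_s: 2.6
tool_pos: [0.3344, -0.3115, 0.1385]
tcp_rot: [-0.594, -3.084, -0.002]
contact_force: [-0.8, -0.1, 0.4]
gripper_width: 0.585
grip_force: 0.0
```

```bash
python3 -c "
from h import *
to(.3315,-.3202,.006,67.5)"
```

```text
cur [ 0.3344 -0.3115  0.1385] closing 68.2 turn 0.7 shift [ -0.9  -9.4 132.5] j [-0.85  0.05  2.06  0.    1.03 -2.04] tilt [-0.001  0.002 -1.   ]
```

jog_arm([
  [-1,-9,15,0,0,0.7,50],
  [0,0,30,0,0,0,50],
  [0,0,30,0,0,0,50],
  [0,0,25,0,0,0,50],
  [0,0,20,0,0,0,50],
  [0,0,12,0,0,0,50],
  [0,0,0,0,0,0,50],
  [0,0,0,0,0,0,0],
  [0,0,0,0,0,0,0],
  [0,0,0,0,0,0,0],
  [0,0,0,0,0,0,0],
  [0,0,0,0,0,0,0],
  [0,0,0,0,0,0,0],
  [0,0,0,0,0,0,0],
])

```text
time_s: 4.0
tool_pos: [0.3328, -0.3203, 0.0072]
tcp_rot: [0.609, 3.082, -0.0]
contact_force: [-0.4, -0.6, -0.1]
gripper_width: 0.0
grip_force: 0.0
```

```bash
python3 -c "
from h import *
o=ctrl.get_obs();print(o['gripper_width'],o['grip_force'],o['contact_force'],o['tool_pos'])
to(*plate(0,-.065),.010,62)"
```

```text
0.0002304570759656854 0.0 [-0.38862297 -0.57142291 -0.13529791] [ 0.33276326 -0.32030103  0.00724705]
cur [ 0.3328 -0.3203  0.0072] closing 67.6 turn 5.6 shift [-142.7   71.8   -2.7] j [-0.86  0.28  2.13 -0.    0.73 -2.04] tilt [ 0. -0. -1.]
```

```bash
cat >> h.py <<'E'
def snap(n,x,y,w,h,f,name):
    im=ctrl.read_camera(n); cv2.imwrite(f"pics/{name}_full.png",im)
    c=cv2.resize(im[y:y+h,x:x+w],None,fx=f,fy=f,interpolation=cv2.INTER_CUBIC)
    for i in range(x-x%20+20,x+w,20):cv2.putText(c,str(i),((i-x)*f,8),0,.3,(0,0,255));cv2.line(c,((i-x)*f,10),((i-x)*f,16),(0,0,255))
    for i in range(y-y%20+20,y+h,20):cv2.putText(c,str(i),(0,(i-y)*f),0,.3,(0,0,255));cv2.line(c,(20,(i-y)*f),(26,(i-y)*f),(0,0,255))
    return c
E
python3 -c "
from h import *
a=snap('top',300,230,100,100,4,'a');b=snap('scene',200,200,100,100,4,'b')
cv2.imwrite('pics/m1.png',np.hstack([a,b]))"
```

```text
(no output)
```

View pics/m1.png

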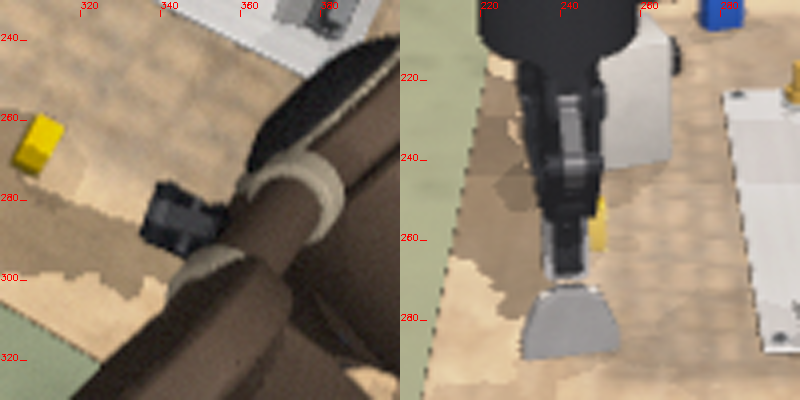

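The terminal still stands, in the scene crop at about (242,281). The shut fingertips appear at about (242,268), behind it. I'll check by projection.

```bash
python3 - <<'E'
from h import *
def proj(n,X):
    c=CAL[n]; return cv2.projectPoints(np.array([X],float),cv2.Rodrigues(c["R"])[0],c["t"],c["K"],np.array([c["k1"],0,0,0.]))[0].ravel()
for X in [(.3328,-.3203,.007),(.3328,-.3203,0.026),(.3317,-.32,.036)]: print(proj("scene",X),proj("top",X))
# scene-only position of the terminal's foot (near face)
a,b=onz("scene",(230.5,289.5),0),onz("scene",(254.5,287.5),0); print(a,b,(a+b)/2,deg(b-a),np.linalg.norm(a-b))
a,b=onz("scene",(234.5,272),.036),onz("scene",(248,272),.036); print(a,b,(a+b)/2)
E
```

```text
[241.85663103 283.74282461] [357.99251153 295.36386316]
[241.57612601 275.49906884] [359.91635566 295.26528853]
[240.86053147 271.1976101 ] [360.83091453 295.83411406]
[ 0.30884101 -0.3170256   0.        ] [ 0.35247967 -0.33607081  0.        ] [ 0.33066034 -0.32654821  0.        ] -23.577895529287392 0.04761358063178383
[ 0.31972136 -0.31602255  0.036     ] [ 0.34201403 -0.33017191  0.036     ] [ 0.3308677  -0.32309723  0.036     ]
```

```bash
python3 -c "
import cv2
b=cv2.imread('pics/b_full.png')[195:300,210:285];cv2.imwrite('pics/m2.png',cv2.resize(b,None,fx=5.6,fy=5.6,interpolation=cv2.INTER_CUBIC))"
```

```text
(no output)
```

View pics/m2.png

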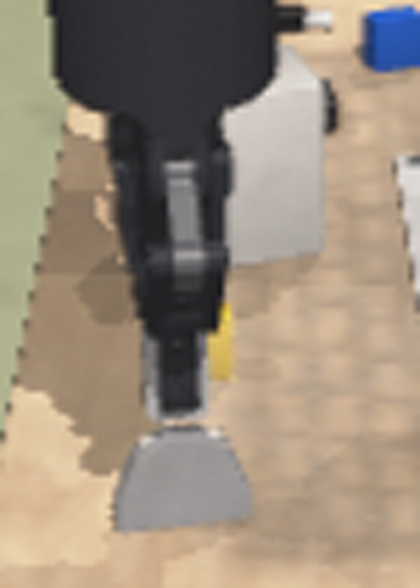

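```bash
python3 - <<'E'
from h import *
def proj(n,X):
    c=CAL[n]; return cv2.projectPoints(np.array([X],float),cv2.Rodrigues(c["R"])[0],c["t"],c["K"],np.array([c["k1"],0,0,0.]))[0].ravel().round(1)
print("H2 tip",onz("scene",(242,269.3),.007),"H1",onz("scene",(242,269.3),.04))
for n,(x,y,z) in dict(nom=(.3328,-.3203,.007),H1=(.3328,-.3203,.042),H2=tuple(onz("scene",(242,269.3),.007))).items():
    for h in (0,.05,.08,.12,.2): print(n,h,proj("scene",(x,y,z+h)),proj("top",(x,y,z+h)))
E
```

```text
H2 tip [ 0.36023616 -0.27110064  0.007     ] H1 [ 0.33392879 -0.32081568  0.04      ]
nom 0 [241.9 283.7] [358.  295.4]
nom 0.05 [241.1 261.8] [363.2 295.1]
nom 0.08 [240.6 248.2] [366.7 294.9]
nom 0.12 [240.  229.5] [371.7 294.7]
nom 0.2 [238.7 190.2] [383.4 294.1]
H1 0 [241.3 268.5] [361.6 295.2]
H1 0.05 [240.6 245.9] [367.3 294.9]
H1 0.08 [240.1 231.9] [371.  294.7]
H1 0.12 [239.4 212.6] [376.5 294.4]
H1 0.2 [238.1 172.2] [389.4 293.8]
H2 0 [242.  269.3] [331.  281.1]
H2 0.05 [241.3 248.1] [334.6 280. ]
H2 0.08 [240.9 234.9] [337.  279.2]
H2 0.12 [240.3 217. ] [340.5 278.2]
H2 0.2 [239.  179.2] [348.7 275.8]
```

View pics/a_full.png

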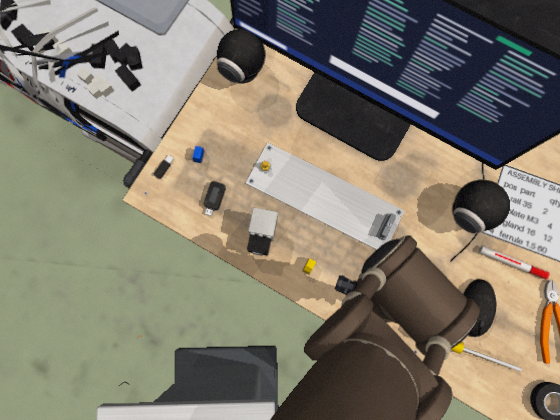

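The top view shows only one knuckle at (345,285), and the scene view shows bench between the fingertips (242,269) and the terminal top. So the tips seem to hover about 35 mm higher than reported. I'll check this near the adapter, where both cameras see the fingers.

jog_arm([
  [0,0,-40,0,0,0,60],
  [0,0,-40,0,0,0,60],
  [0,0,-40,0,0,-2.4,0],
  [-11,40,-10,0,0,0,0],
  [-11,40,0,0,0,0,0],
  [-11,40,0,0,0,0,0],
  [-11,40,0,0,0,0,0],
  [-11,40,0,0,0,0,0],
  [-11,40,0,0,0,0,0],
  [-11,40,0,0,0,0,0],
  [-10,38,0,0,0,0,0],
  [0,0,30,0,0,0,0],
  [0,0,20,0,0,0,0],
  [0,0,0,0,0,0,0],
  [0,0,0,0,0,0,0],
])

```text
time_s: 5.6
tool_pos: [0.5227, -0.051, 0.0869]
tcp_rot: [-0.544, -3.093, -0.0]
contact_force: [-0.4, 0.2, -0.6]
gripper_width: -0.001
grip_force: 0.0
```

```bash
python3 -c "
from h import *
def proj(n,X):
    c=CAL[n]; return cv2.projectPoints(np.array([X],float),cv2.Rodrigues(c['R'])[0],c['t'],c['K'],np.array([c['k1'],0,0,0.]))[0].ravel().round(1)
p=ctrl.get_obs()['tool_pos'];to(.522,-.051,.1,70)
a=snap('top',150,120,130,120,3,'a2');b=snap('scene',210,130,130,120,3,'b2')
print(proj('top',p),proj('scene',p));cv2.imwrite('pics/m3.png',np.hstack([a,b]))"
```

```text
cur [ 0.5227 -0.051   0.0869] closing 70.0 turn 0.0 shift [  0.7  -0.2 -13.1] j [-0.18  0.25  1.95 -0.    0.94 -1.4 ] tilt [-0.001  0.    -1.   ]
[208.5 189.3] [255.7 185.2]
```

View pics/m3.png

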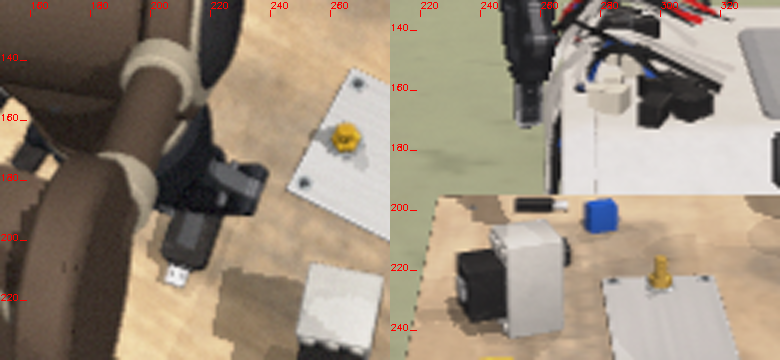

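Measured tips are at scene (255.7,172.3), while the reported TCP projects to (255.7,185.2). The column agrees and the row is 13 px too high. So the tips really are higher than reported, and I'll quantify that.

```bash
python3 - <<'E'
from h import *
from scipy.optimize import brentq
def proj(n,X):
    c=CAL[n]; return cv2.projectPoints(np.array([X],float),cv2.Rodrigues(c['R'])[0],c['t'],c['K'],np.array([c['k1'],0,0,0.]))[0].ravel()
for (x,y,z),r in (((.3328,-.3203,.0072),269.3),((.5227,-.051,.0869),172.3)):
    print(brentq(lambda b:proj("scene",(x,y,z+b))[1]-r,0,.1))
E
```

```text
0.03289977156665127
0.033963183562828896
```

jog_arm([
  [-3,0,0,0,0,0,60],
  [0,0,10,0,0,0,60],
  [0,0,20,0,0,0,60],
  [0,0,25,0,0,0,60],
  [0,0,25,0,0,0,60],
  [0,0,15,0,0,0,60],
  [0,0,10,0,0,0,60],
  [0,0,5,0,0,0,60],
  [0,0,2,0,0,0,60],
  [0,0,0,0,0,0,60],
])

```text
time_s: 6.7
tool_pos: [0.5266, -0.0522, -0.0244]
tcp_rot: [0.544, 3.093, -0.0]
contact_force: [-0.5, -0.8, 0.6]
gripper_width: 0.702
grip_force: 0.0
```

```bash
python3 -c "
from h import *
to(.525,-.052,-.03,70)
a=snap('top',150,120,130,120,3,'a3');b=snap('scene',210,130,130,120,3,'b3')
cv2.imwrite('pics/m4.png',np.hstack([a,b]))"
```

```text
cur [ 0.5266 -0.0522 -0.0244] closing 70.0 turn 0.0 shift [ 1.6 -0.3  5.6] j [-0.18  0.44  1.98 -0.    0.72 -1.4 ] tilt [ 0.001 -0.    -1.   ]
```

View pics/m4.png

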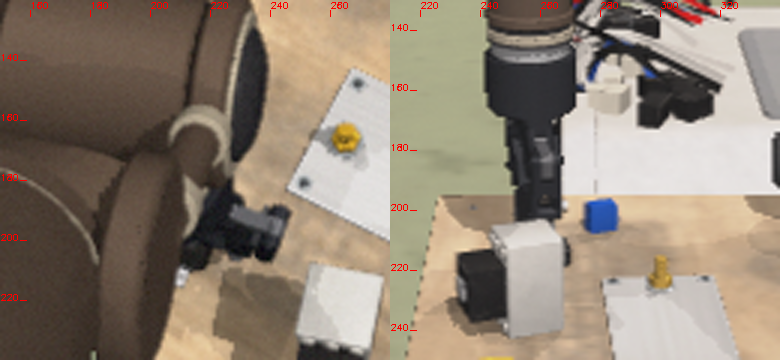

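Reported z = -0.024 without contact, so the offset is real: true z is about reported + 33 mm. I'll go 5 mm lower and close.

jog_arm([
  [1,0,3,0,0,0,60],
  [0,0,2,0,0,0,60],
  [0,0,0,0,0,0,60],
  [0,0,0,0,0,0,0],
  [0,0,0,0,0,0,0],
  [0,0,0,0,0,0,0],
  [0,0,0,0,0,0,0],
  [0,0,0,0,0,0,0],
  [0,0,0,0,0,0,0],
  [0,0,0,0,0,0,0],
], newtons=40)

```text
time_s: 7.8
tool_pos: [0.5254, -0.0518, -0.0295]
tcp_rot: [0.544, 3.093, -0.0]
contact_force: [0.3, 0.5, 2.1]
gripper_width: 0.336
grip_force: 39.7
```

jog_arm([
  [0,0,-10,0,0,0,0],
  [0,0,-25,0,0,0,0],
  [0,0,-35,0,0,0,0],
  [0,0,0,0,0,0,0],
])

```text
time_s: 8.2
tool_pos: [0.5292, -0.0525, 0.0449]
tcp_rot: [0.543, 3.085, -0.0]
contact_force: [1.2, 0.9, 0.2]
gripper_width: 0.337
grip_force: 39.5
```

```bash
python3 -c "
from h import *
print(ctrl.get_obs()['gripper_width'],plate(.0037,.065))
to(*plate(.0037,.065),-.0255,62)"
```

```text
0.3366940453603196 [ 0.55678256 -0.21084545]
cur [ 0.5292 -0.0525  0.0449] closing 70.0 turn 8.0 shift [ -98.1 -127.1   70.9] j [-0.18  0.32  1.96  0.    0.85 -1.4 ] tilt [ 0.009 -0.002 -1.   ]
```

jog_arm([
  [0,0,0,0,0,4,0],
  [0,0,0,0,0,4,0],
  [-24,-31,0,0,0,0,0],
  [-24,-31,0,0,0,0,0],
  [-24,-31,0,0,0,0,0],
  [-23,-31,0,0,0,0,0],
  [0,0,25,0,0,0,0],
  [0,0,20,0,0,0,0],
  [0,0,10,0,0,0,0],
  [0,0,0,0,0,0,0],
  [0,0,0,0,0,0,0],
  [0,0,0,0,0,0,0],
])

```text
time_s: 9.4
tool_pos: [0.5518, -0.2059, -0.0137]
tcp_rot: [0.758, 3.047, -0.001]
contact_force: [-0.2, 0.4, -0.7]
gripper_width: 0.339
grip_force: 39.6
```

```bash
python3 -c "
from h import *
to(*plate(.0037,.065),-.0255,62)"
```

```text
cur [ 0.5518 -0.2059 -0.0137] closing 62.1 turn 0.1 shift [-6.7 -2.  11.8] j [-0.43  0.51  1.83  0.    0.8  -1.51] tilt [ 0.002 -0.001 -1.   ]
```

jog_arm([
  [-7,-2,3,0,0,0,0],
  [0,0,4,0,0,0,0],
  [0,0,3,0,0,0,0],
  [0,0,1,0,0,0,0],
  [0,0,0,0,0,0,0],
  [0,0,0,0,0,0,0],
])

```text
time_s: 10.0
tool_pos: [0.5558, -0.2108, -0.026]
tcp_rot: [-0.759, -3.048, -0.0]
contact_force: [-0.2, 0.2, -0.3]
gripper_width: 0.336
grip_force: 39.6
```

jog_arm([
  [0,0,0.7,0,0,0,0],
  [0,0,0,0,0,0,0],
  [0,0,0,0,0,0,55],
  [0,0,0,0,0,0,55],
  [0,0,0,0,0,0,55],
  [0,0,-20,0,0,0,55],
  [0,0,-40,0,0,0,55],
  [0,0,-40,0,0,0,55],
  [0,0,0,0,0,0,55],
  [0,0,0,0,0,0,55],
])

```text
time_s: 11.0
tool_pos: [0.5572, -0.2114, 0.0751]
tcp_rot: [0.758, 3.045, -0.001]
contact_force: [1.0, 0.0, -0.3]
gripper_width: 0.643
grip_force: 0.0
```

```bash
python3 -c "
from h import *
to(.3322,-.3212,.08,67)"
```

```text
cur [ 0.5572 -0.2114  0.0751] closing 62.0 turn -5.0 shift [ 164.2 -189.    -5.4] j [-0.44  0.39  1.79 -0.    0.96 -1.52] tilt [ 0.003 -0.001 -1.   ]
```

Now the terminal. Reported z for the grasp is 0.008 − 0.033 ≈ −0.026.

jog_arm([
  [0,0,0,0,0,-5,50],
  [27,-31,0,0,0,0,50],
  [27,-31,0,0,0,0,50],
  [27,-32,0,0,0,0,50],
  [27,-32,0,0,0,0,50],
  [28,-32,0,0,0,0,50],
  [28,-31,0,0,0,0,50],
  [0,0,0,0,0,0,50],
  [0,0,0,0,0,0,50],
  [0,0,0,0,0,0,50],
])

```text
time_s: 12.0
tool_pos: [0.3315, -0.3202, 0.0727]
tcp_rot: [-0.625, -3.078, -0.002]
contact_force: [0.0, -0.1, -0.2]
gripper_width: 0.587
grip_force: 0.0
```

```bash
python3 -c "
from h import *
to(.3322,-.3212,-.026,67)"
```

```text
cur [ 0.3315 -0.3202  0.0727] closing 67.1 turn 0.1 shift [-1.1 -0.7 98.7] j [-0.86  0.16  2.1   0.    0.88 -2.03] tilt [-0.001  0.001 -1.   ]
```

jog_arm([
  [-1,-1,20,0,0,0,50],
  [0,0,25,0,0,0,50],
  [0,0,25,0,0,0,50],
  [0,0,15,0,0,0,50],
  [0,0,9,0,0,0,50],
  [0,0,4,0,0,0,50],
  [0,0,0,0,0,0,50],
  [0,0,0,0,0,0,0],
  [0,0,0,0,0,0,0],
  [0,0,0,0,0,0,0],
  [0,0,0,0,0,0,0],
  [0,0,0,0,0,0,0],
  [0,0,0,0,0,0,0],
  [0,0,0,0,0,0,0],
])

```text
time_s: 13.4
tool_pos: [0.3324, -0.3228, -0.0237]
tcp_rot: [0.625, 3.077, -0.001]
contact_force: [-0.4, 1.6, 6.5]
gripper_width: 0.115
grip_force: 41.9
```

```bash
python3 -c "
from h import *
to(*plate(0,-.065),-.022,62)"
```

```text
cur [ 0.3324 -0.3228 -0.0237] closing 67.0 turn 5.0 shift [-141.9   74.2   -1.5] j [-0.86  0.35  2.13  0.    0.66 -2.03] tilt [ 0.001 -0.001 -1.   ]
```

jog_arm([
  [0,0,-10,0,0,0,0],
  [0,0,-25,0,0,0,0],
  [0,0,-30,0,0,5,0],
  [-35,18,0,0,0,0,0],
  [-35,18,0,0,0,0,0],
  [-36,19,0,0,0,0,0],
  [-36,19,0,0,0,0,0],
  [0,0,25,0,0,0,0],
  [0,0,15,0,0,0,0],
  [0,0,0,0,0,0,0],
  [0,0,0,0,0,0,0],
  [0,0,0,0,0,0,0],
])

```text
time_s: 14.6
tool_pos: [0.4915, -0.3239, 0.0011]
tcp_rot: [0.76, 3.048, -0.0]
contact_force: [-0.1, -0.3, -0.1]
gripper_width: 0.11
grip_force: 41.1
```

```bash
python3 -c "
from h import *
to(*plate(0,-.065),-.022,62)
b=snap('scene',230,190,130,110,5,'b5');cv2.imwrite('pics/m5.png',b)"
```

```text
cur [ 0.4915 -0.3239  0.0011] closing 62.0 turn -0.0 shift [-0.9  0.5 23.1] j [-0.66  0.49  1.83 -0.    0.82 -1.74] tilt [ 0. -0. -1.]
```

View pics/m5.png

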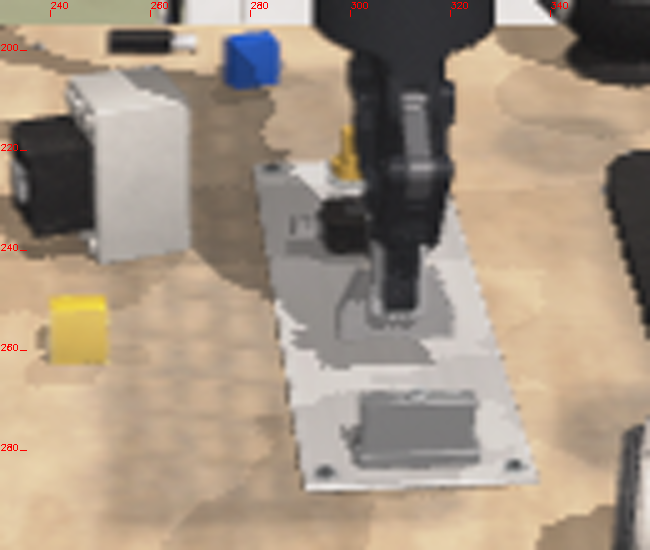

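The crop shows the adapter lying near the stud (299,235). The terminal is held between the fingers (308,252) above the plate. Now I'll lower it.

jog_arm([
  [-1,0,12,0,0,0,0],
  [0,0,6,0,0,0,0],
  [0,0,3,0,0,0,0],
  [0,0,0,0,0,0,0],
  [0,0,0,0,0,0,0],
])

```text
time_s: 15.15
tool_pos: [0.4925, -0.3238, -0.0206]
tcp_rot: [-0.759, -3.048, -0.0]
contact_force: [-1.3, 1.3, 2.6]
gripper_width: 0.113
grip_force: 41.5
```

jog_arm([
  [0,0,1,0,0,0,0],
  [0,0,0,0,0,0,0],
])

```text
time_s: 15.35
tool_pos: [0.4925, -0.3238, -0.0206]
tcp_rot: [-0.759, -3.047, -0.001]
contact_force: [-3.5, 1.9, 8.4]
gripper_width: 0.111
grip_force: 42.4
```

jog_arm([
  [0,0,-1,0,0,0,0],
  [0,0,0,0,0,0,30],
  [0,0,0,0,0,0,30],
  [0,0,0,0,0,0,30],
  [0,0,-15,0,0,0,30],
  [0,0,-40,0,0,0,30],
  [0,0,-45,0,0,0,30],
  [0,0,-20,0,0,0,85],
  [0,0,0,0,0,0,85],
  [0,0,0,0,0,0,85],
])

```text
time_s: 16.35
tool_pos: [0.493, -0.3241, 0.1004]
tcp_rot: [0.759, 3.047, -0.001]
contact_force: [0.4, -0.2, -1.1]
gripper_width: 0.847
grip_force: 0.0
```

```bash
python3 -c "
from h import *
to(.458,-.145,.1,77.5)"
```

```text
cur [ 0.493  -0.3241  0.1004] closing 62.0 turn -15.5 shift [ 73.  167.3   0.2] j [-0.66  0.35  1.79 -0.    1.   -1.74] tilt [ 0.001 -0.001 -1.   ]
```

jog_arm([
  [0,0,0,0,0,-8,85],
  [0,0,0,0,0,-7.5,85],
  [15,33,0,0,0,0,85],
  [15,33,0,0,0,0,85],
  [15,33,0,0,0,0,85],
  [14,34,0,0,0,0,85],
  [14,34,0,0,0,0,85],
  [0,0,0,0,0,0,85],
  [0,0,0,0,0,0,85],
  [0,0,0,0,0,0,85],
])

```text
time_s: 17.35
tool_pos: [0.4574, -0.1455, 0.0988]
tcp_rot: [-0.341, -3.122, 0.0]
contact_force: [-0.7, -0.8, -0.3]
gripper_width: 0.997
grip_force: 0.0
```

```bash
python3 -c "
from h import *
to(.458,-.145,.005,77.5)"
```

```text
cur [ 0.4574 -0.1455  0.0988] closing 77.5 turn 0.0 shift [-0.6  0.7 93.8] j [-0.4   0.15  2.04 -0.    0.95 -1.75] tilt [-0.001  0.    -1.   ]
```

jog_arm([
  [0,0,20,0,0,0,85],
  [0,1,25,0,0,0,85],
  [0,0,25,0,0,0,85],
  [0,0,15,0,0,0,85],
  [0,0,5,0,0,0,85],
  [0,0,0,0,0,0,85],
  [0,0,0,0,0,0,30],
  [0,0,0,0,0,0,0],
  [0,0,0,0,0,0,0],
  [0,0,0,0,0,0,0],
  [0,0,0,0,0,0,0],
  [0,0,0,0,0,0,0],
], newtons=60)

```text
time_s: 18.55
tool_pos: [0.459, -0.1446, 0.0107]
tcp_rot: [0.34, 3.121, -0.001]
contact_force: [-0.3, 0.8, 5.8]
gripper_width: 0.512
grip_force: 62.3
```

jog_arm([
  [0,0,-5,0,0,0,0],
  [0,0,-15,0,0,0,0],
  [0,0,-20,0,0,0,0],
  [0,0,-20,0,0,0,0],
  [0,0,0,0,0,5,0],
  [0,0,0,0,0,5,0],
  [0,0,0,0,0,5.5,0],
  [0,0,0,0,0,0,0],
  [0,0,0,0,0,0,0],
])

```text
time_s: 19.45
tool_pos: [0.4571, -0.1438, 0.069]
tcp_rot: [-0.756, -3.048, -0.0]
contact_force: [-0.1, 0.3, -2.4]
gripper_width: 0.519
grip_force: 61.6
```

```bash
python3 -c "
from h import *
print(ctrl.get_obs()['gripper_width'])
to(*plate(.005,0),.016,62)"
```

```text
0.5193011316386896
cur [ 0.4571 -0.1438  0.069 ] closing 62.2 turn 0.2 shift [-120.9  -77.4   52.9] j [-0.4   0.2   2.06 -0.    0.88 -1.48] tilt [-0.001  0.    -1.   ]
```

jog_arm([
  [-12,-8,0,0,0,0,0],
  [-24,-15,0,0,0,0,0],
  [-28,-18,0,0,0,0,0],
  [-28,-18,0,0,0,0,0],
  [-19,-12,0,0,0,0,0],
  [-10,-6,0,0,0,0,0],
  [0,0,15,0,0,0,0],
  [0,0,15,0,0,0,0],
  [0,0,10,0,0,0,0],
  [0,0,0,0,0,0,0],
  [0,0,0,0,0,0,0],
])

```text
time_s: 20.55
tool_pos: [0.5276, -0.2677, 0.0285]
tcp_rot: [-0.757, -3.047, -0.001]
contact_force: [0.4, 0.9, -1.5]
gripper_width: 0.517
grip_force: 61.6
```

```bash
python3 -c "
from h import *
to(*plate(.005,0),.016,62)
a=snap('top',240,130,190,130,4,'a6')
cv2.imwrite('pics/m6.png',a)
b=snap('scene',230,190,130,110,6,'b6');cv2.imwrite('pics/m6b.png',b)"
```

```text
cur [ 0.5276 -0.2677  0.0285] closing 62.1 turn 0.1 shift [-0.4 -1.2 12.5] j [-0.54  0.45  1.82  0.    0.88 -1.63] tilt [-0.002  0.001 -1.   ]
```

View pics/m6b.png

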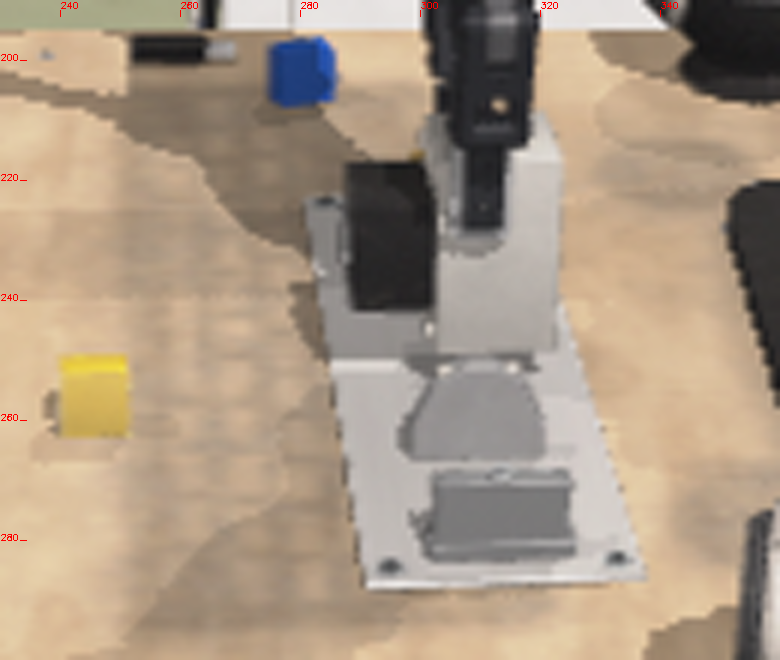

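The contactor is held square over the plate (310,230), and the terminal stands upright in place (310,260). Lowering.

jog_arm([
  [0,-1,6,0,0,0,0],
  [0,0,4,0,0,0,0],
  [0,0,2,0,0,0,0],
  [0,0,1,0,0,0,0],
  [0,0,0,0,0,0,0],
  [0,0,0,0,0,0,0],
])

```text
time_s: 21.25
tool_pos: [0.5282, -0.2699, 0.0165]
tcp_rot: [0.759, 3.048, -0.0]
contact_force: [0.4, -0.2, -2.1]
gripper_width: 0.515
grip_force: 61.6
```

jog_arm([
  [0,0,1,0,0,0,0],
  [0,0,0,0,0,0,0],
])

```text
time_s: 21.45
tool_pos: [0.5281, -0.2698, 0.0155]
tcp_rot: [0.759, 3.048, -0.0]
contact_force: [0.2, 0.4, -1.9]
gripper_width: 0.515
grip_force: 61.6
```

jog_arm([
  [0,0,1,0,0,0,0],
  [0,0,1,0,0,0,0],
  [0,0,0,0,0,0,0],
  [0,0,0,0,0,0,0],
])

```text
time_s: 21.85
tool_pos: [0.5282, -0.2698, 0.0137]
tcp_rot: [0.759, 3.048, -0.0]
contact_force: [-0.4, 0.4, 0.6]
gripper_width: 0.517
grip_force: 61.7
```

jog_arm([
  [0,0,0.3,0,0,0,0],
  [0,0,0,0,0,0,70],
  [0,0,0,0,0,0,70],
  [0,0,0,0,0,0,70],
  [0,0,-15,0,0,0,70],
  [0,0,-35,0,0,0,70],
  [0,0,-45,0,0,0,70],
  [0,0,-10,0,0,0,50],
  [0,0,0,0,0,0,50],
  [0,0,0,0,0,0,50],
], newtons=40)

```text
time_s: 22.85
tool_pos: [0.5275, -0.2694, 0.1178]
tcp_rot: [-0.759, -3.048, -0.0]
contact_force: [-0.2, 0.5, 0.1]
gripper_width: 0.586
grip_force: 0.0
```

```bash
python3 -c "
from h import *
to(.389,-.2295,.11,59)"
```

```text
cur [ 0.5275 -0.2694  0.1178] closing 62.0 turn 3.0 shift [139.2 -37.1   8. ] j [-0.55  0.33  1.77 -0.    1.04 -1.63] tilt [-0.001  0.    -1.   ]
```

jog_arm([
  [0,0,0,0,0,3,50],
  [35,-9,0,0,0,0,50],
  [35,-9,0,0,0,0,50],
  [35,-9,0,0,0,0,50],
  [34,-10,8,0,0,0,50],
  [0,0,0,0,0,0,50],
  [0,0,0,0,0,0,50],
  [0,0,0,0,0,0,50],
])

```text
time_s: 23.65
tool_pos: [0.3904, -0.2302, 0.1098]
tcp_rot: [-0.839, -3.028, -0.0]
contact_force: [0.8, -0.0, 0.1]
gripper_width: 0.587
grip_force: 0.0
```

```bash
python3 -c "
from h import *
to(.389,-.2295,-.022,59)
cv2.imwrite('pics/m7.png',np.hstack([snap('top',250,130,160,150,2,'a7'),snap('scene',220,160,130,150,3,'b7')[:300]]))"
```

```text
cur [ 0.3904 -0.2302  0.1098] closing 59.0 turn 0.0 shift [ 1.600e+00 -1.000e-01  1.318e+02] j [-0.63  0.08  2.1   0.    0.96 -1.66] tilt [-0.  0. -1.]
```

View pics/m7.png

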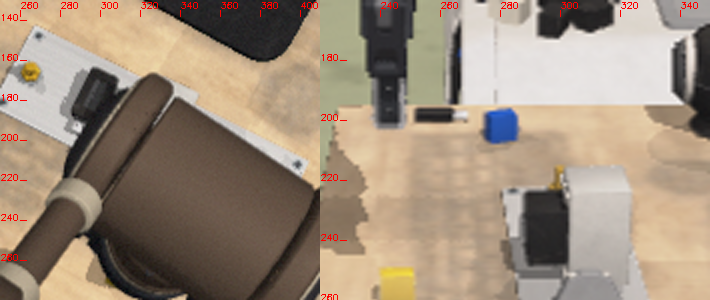

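The contactor stands upright on the plate (scene 310,235) and the adapter lies at top (297,175). Now the relay.

jog_arm([
  [1,0,25,0,0,0,50],
  [0,0,35,0,0,0,50],
  [0,0,35,0,0,0,50],
  [0,0,20,0,0,0,50],
  [0,0,10,0,0,0,50],
  [0,0,4,0,0,0,50],
  [0,0,0,0,0,0,50],
  [0,0,0,0,0,0,0],
  [0,0,0,0,0,0,0],
  [0,0,0,0,0,0,0],
  [0,0,0,0,0,0,0],
  [0,0,0,0,0,0,0],
  [0,0,0,0,0,0,0],
], newtons=30)

```text
time_s: 25.05
tool_pos: [0.3901, -0.2302, -0.0176]
tcp_rot: [0.838, 3.025, -0.001]
contact_force: [0.1, 1.2, 6.3]
gripper_width: 0.173
grip_force: 31.9
```

jog_arm([
  [0,0,-10,0,0,0,0],
  [0,0,-30,0,0,0,0],
  [0,0,-40,0,0,0,0],
  [0,0,-40,0,0,-3,0],
  [0,0,0,0,0,0,0],
  [0,0,0,0,0,0,0],
])

```text
time_s: 25.65
tool_pos: [0.3897, -0.23, 0.1026]
tcp_rot: [0.759, 3.046, -0.002]
contact_force: [-0.5, 0.1, -0.5]
gripper_width: 0.172
grip_force: 31.2
```

```bash
python3 -c "
from h import *
o=ctrl.get_obs();print(o['gripper_width'])
to(*plate(.0115,0),.1,62)
im=ctrl.read_camera('top');cv2.imwrite('pics/a8_full.png',im)"
```

```text
0.17221849022024469
cur [ 0.3897 -0.23    0.1026] closing 62.0 turn 0.0 shift [-146.3   30.3    3.1] j [-0.63  0.09  2.1  -0.    0.94 -1.71] tilt [ 0.003 -0.002 -1.   ]
```

jog_arm([
  [-25,5,0,0,0,0,0],
  [-35,7,0,0,0,0,0],
  [-35,7,0,0,0,0,0],
  [-30,6,0,0,0,0,0],
  [-22,5,0,0,0,0,0],
  [0,0,15,0,0,0,0],
  [0,0,10,0,0,0,0],
  [0,0,0,0,0,0,0],
  [0,0,0,0,0,0,0],
  [0,0,0,0,0,0,0],
])

```text
time_s: 26.7
tool_pos: [0.5321, -0.2717, 0.0762]
tcp_rot: [-0.759, -3.048, -0.0]
contact_force: [-0.7, -0.3, -0.3]
gripper_width: 0.172
grip_force: 31.2
```

```bash
python3 -c "
from h import *
to(.5339,-.2728,.064,62)
cv2.imwrite('pics/m8.png',np.hstack([snap('top',240,130,120,150,3,'a9'),snap('scene',270,160,100,112,4,'b9')[:450]]))"
```

```text
cur [ 0.5321 -0.2717  0.0762] closing 62.0 turn 0.0 shift [-2.1 -0.1 12.2] j [-0.54  0.39  1.78 -0.    0.97 -1.63] tilt [-0.  0. -1.]Traceback (most recent call last):
  File "<string>", line 4, in <module>
    cv2.imwrite('pics/m8.png',np.hstack([snap('top',240,130,120,150,3,'a9'),snap('scene',270,160,100,112,4,'b9')[:450]]))
                              ~~~~~~~~~^^^^^^^^^^^^^^^^^^^^^^^^^^^^^^^^^^^^^^^^^^^^^^^^^^^^^^^^^^^^^^^^^^^^^^^^^^^^^^^^^
    return _nx.concatenate(arrs, 1, dtype=dtype, casting=casting)
           ~~~~~~~~~~~~~~~^^^^^^^^^^^^^^^^^^^^^^^^^^^^^^^^^^^^^^^
ValueError: all the input array dimensions except for the concatenation axis must match exactly, but along dimension 0, the array at index 0 has size 450 and the array at index 1 has size 448
```

```bash
python3 -c "
import cv2;print(cv2.imread('pics/m8.png'))" | head -3
```

```text
None[ WARN:0@0.009] global loadsave.cpp:275 findDecoder imread_('pics/m8.png'): can't open/read file: check file path/integrity
```

```bash
python3 -c "
import cv2
b=cv2.imread('pics/b9_full.png')[180:280,270:345];cv2.imwrite('pics/m8.png',cv2.resize(b,None,fx=6,fy=6,interpolation=cv2.INTER_CUBIC))"
```

```text
(no output)
```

View pics/m8.png

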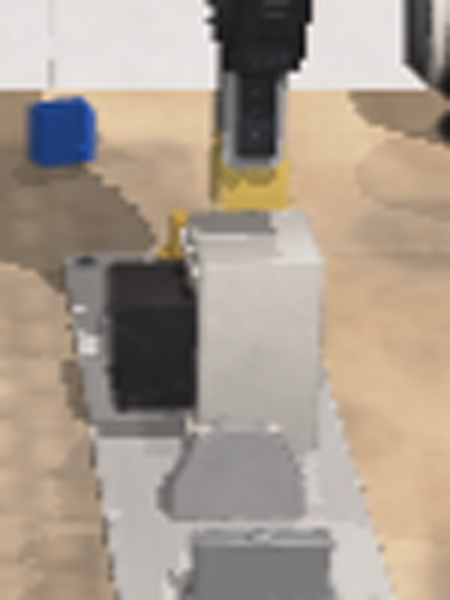

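The relay is held upright at crop (252,180), centred over the white top (about 255,237). The 12 mm left to descend matches the gap. Lowering.

jog_arm([
  [-2,0,6,0,0,0,0],
  [0,0,3,0,0,0,0],
  [0,0,2,0,0,0,0],
  [0,0,1,0,0,0,0],
  [0,0,0,0,0,0,0],
  [0,0,0,0,0,0,0],
])

```text
time_s: 27.4
tool_pos: [0.5347, -0.2728, 0.0642]
tcp_rot: [0.759, 3.048, -0.0]
contact_force: [0.3, -0.4, -0.3]
gripper_width: 0.172
grip_force: 31.2
```

jog_arm([
  [0,0,0.5,0,0,0,0],
  [0,0,0,0,0,0,0],
])

```text
time_s: 27.6
tool_pos: [0.5347, -0.2728, 0.0637]
tcp_rot: [0.759, 3.048, -0.0]
contact_force: [-0.7, 0.4, -1.0]
gripper_width: 0.173
grip_force: 31.2
```

jog_arm([
  [0,0,0.5,0,0,0,0],
  [0,0,0,0,0,0,0],
  [0,0,0,0,0,0,0],
])

```text
time_s: 27.9
tool_pos: [0.5348, -0.2729, 0.0634]
tcp_rot: [0.759, 3.048, -0.0]
contact_force: [-0.6, -0.3, 1.2]
gripper_width: 0.173
grip_force: 31.4
```

jog_arm([
  [0,0,0.5,0,0,0,0],
  [0,0,0,0,0,0,0],
  [0,0,0,0,0,0,0],
])

```text
time_s: 28.2
tool_pos: [0.5349, -0.273, 0.0634]
tcp_rot: [0.759, 3.048, -0.0]
contact_force: [-1.8, 1.3, 4.9]
gripper_width: 0.175
grip_force: 31.8
```

Contact is at 0.0634, as predicted. I'll release, lift and retreat to clear the view.

jog_arm([
  [0,0,-0.5,0,0,0,0],
  [0,0,0,0,0,0,35],
  [0,0,0,0,0,0,35],
  [0,0,0,0,0,0,35],
  [0,0,-10,0,0,0,35],
  [0,0,-30,0,0,0,35],
  [0,0,-40,0,0,0,35],
  [20,20,-20,0,0,0,35],
  [20,35,0,0,0,0,35],
  [20,40,0,0,0,0,35],
  [20,40,0,0,0,0,35],
  [20,40,0,0,0,0,35],
  [0,45,0,0,0,0,35],
  [0,45,0,0,0,0,35],
  [0,45,0,0,0,0,35],
  [0,0,0,0,0,0,35],
  [0,0,0,0,0,0,35],
  [0,0,0,0,0,0,35],
])

```text
time_s: 30.0
tool_pos: [0.5911, 0.0471, 0.1632]
tcp_rot: [-0.759, -3.048, 0.001]
contact_force: [-0.3, -0.2, 0.1]
gripper_width: 0.411
grip_force: 0.0
```

```bash
python3 -c "
from h import *
a=snap('top',245,135,155,120,4,'a10');b=snap('scene',278,185,60,100,4,'b10')
b=cv2.copyMakeBorder(b,0,480-b.shape[0],0,0,cv2.BORDER_CONSTANT)
c=np.hstack([a,b])[:,:800];cv2.imwrite('pics/m10.png',c);print(c.shape)"
```

```text
(480, 800, 3)
```

```bash
python3 -c "
from h import *
im=cv2.imread('pics/a10_full.png');h=cv2.cvtColor(im,cv2.COLOR_BGR2HSV);m=cv2.inRange(h,(20,150,90),(35,255,255));n,l,s,c=cv2.connectedComponentsWithStats(m)
print(s[1:],c[1:])"
```

```text
[[261 162   9   9  58]
 [329 171  12  15 109]
 [334 187   1   1   1]
 [410 324  54  30 648]] [[264.89655172 165.60344828]
 [334.60550459 178.28440367]
 [334.         187.        ]
 [435.68981481 338.53858025]]
```

View pics/m10.png

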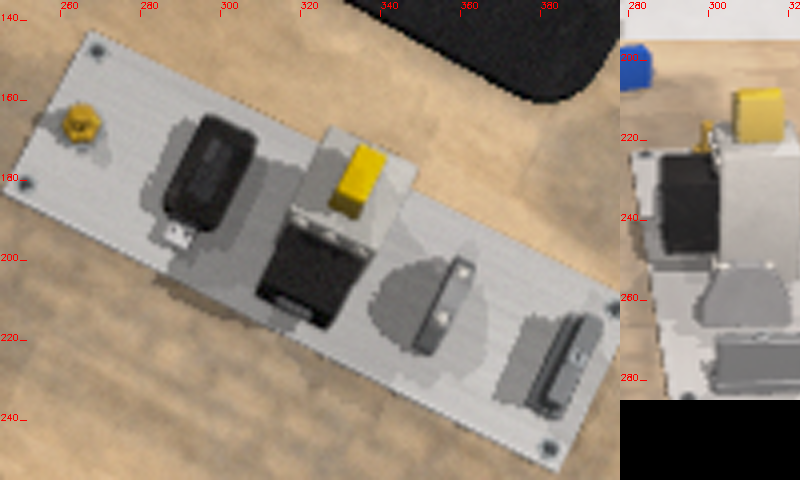

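All parts stand in place: adapter (297,177), contactor with the relay at (334,178), terminal (357,209). A numeric check follows.

```bash
python3 - <<'E'
from h import *
Q=lambda x,y:(x/4+245-.375,y/4+135-.375)
def pf(P): d=P[:2]-PC; return (np.array([d@U,d@V])*1000).round(1)
a,b=onz("top",Q(234,125),.016),onz("top",Q(178,246),.010); print("adapter",pf((a+b)/2),deg(a-b)+28)
a,b=onz("top",Q(463,268),.039),onz("top",Q(443,315),.039); print("terminal",pf((a+b)/2),deg(a-b)+28)
p=[onz("top",Q(*q),.081) for q in((330,125),(418,168))]; m=(p[0]+p[1])/2; print("contactor back edge (x=39)",pf(m),deg(p[0]-p[1])-62)
print("relay",pf(onz("top",(334.6,178.3),.108)),"want ~ back edge -22.5")
print("stud",pf(onz("top",Q(82,123),.029)),"stop",pf(onz("top",Q(578,357),.033)))
E
```

```text
adapter [ 0.8 62.8] 1.8318727622844087
terminal [  0.5 -63.7] 2.5125091453296626
contactor back edge (x=39) [33.8 -0.6] -0.23677849025328612
relay [11.3 -0.2] want ~ back edge -22.5
stud [ -2.6 128.3] stop [ 1.000e-01 -1.292e+02]
```

All within tolerance. Handing in.

```bash
python3 -c "
from workcell import ctrl
print(ctrl.close_job())"
```

```text
the job is handed in; nothing more can be done
None
```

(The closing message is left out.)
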